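Chock the row of tins beside the riser

ROBOT

A 6-joint arm with a two-finger parallel gripper is mounted at the origin on the work surface. World frame = base frame: x ahead of the robot, y to its left, z up, the work surface at z = 0. Lengths are in m, angles in rad, forces in N, time in s.
With the tool pointing down it reaches from about 0.425 to 0.95 m from the base axis. Payload 3.5 kg.
Tool frame: the origin (TCP) lies on the centre line of the jaws, within the pads' length; the fingertips stand 14 mm ahead of it and the grasp point (between the pads) lies 5 mm behind it (ctrl.finger_overhang is the distance from the TCP to the fingertips, in m); z points along the fingers, y is the line along which they close (so a half turn about z gives the same grasp; the last joint's range is limited). The gripper opens to 85 mm and grips with 20 to 120 N. Pads are 22 mm wide; open, the fingers measure 114 mm over their backs; the gripper's body (76 mm by 85 mm) begins 54 mm behind the grasp point. The pads swing forward as they close: fully open they stand 13 mm farther back than shut.
Start: joints at [1.079, 0.286, 1.577, -0, 1.279, -0.15], TCP at [0.226, 0.636, 0.245] pointing down, gripper open.
Joint ranges: [-2.77, 2.77], [-0.9, 2.22], [0.21, 2.48], [-1.53, 4.67], [0.24, 2.81], [-2.84, 2.84]. Speed limits (rad/s): [2.79, 2.79, 3.14, 3.14, 3.14, 3.14].

INTERFACE

Orientations are given as a unit quaternion [x, y, z, w].
In Python, from plant import ctrl gives the robot as it stands.
- The arm moves only by the tool send_rows, never from a script. Its argument "moves" is text: rows parted by semicolons, each of 7 numbers parted by spaces: the turn, a rotation vector about the tool's x, y, z in units of 360 degrees (1.0 is 360 degrees), then the shift along the tool's x, y, z in units of 20 cm (1.0 is 20 cm), then the gripper's target within -1 to 1 (fully open at 1, half-way at 0, shut at -1). A call has 1 to 12 rows; each row is the pose to reach, as a shift and turn from the pose commanded when the call began, along the tool's axes at that moment, turning the shorter way round; what a row does not reach only later rows make up. A row lasts 1/8 s, in which the tool goes at most 62.5 mm and 10.7 degrees, less where a joint would pass 70% of its speed; a pose out of reach is approached as far as the arm can. A call with a number of a shift or a turn outside -1 to 1 is refused whole. A call with a gripper value outside its range is refused whole. The fingers move at their own pace and stop on an object; "newtons" is the grip in N (left out, the last holds). Time passes only in rows, so rows that repeat a pose let the fingers close. It gives the time, the measured TCP pose, the force, the opening and the grip force at its end, in the units of the state.
- ctrl.get_state(): the state, without advancing time (a new reading comes with each control period).
- ctrl.read_camera(name): name is "side" or "top"; returns a dict with "image" (420x560x3 uint8, red, green, blue), "fovy" (degrees; the focal length in pixels is half the picture's height over the tangent of half this angle, whatever the lens; pixels are square), "cx", "cy" (the principal point, pixels), "extrinsics" (4x4, takes a point from camera to world coordinates). Camera axes: x right, y up, looking along -z (the intrinsics and any distortion apply to the point x, -y, -z); pixel columns grow to the right and rows downward; lengths in m; the calibration is good to about 2 mm. A picture is of the moment at which its call begins. There is no depth.
- ctrl.sign_off(): hands the job in; it is judged then, once.
The state is a dict: "time": time; "qpos": joint angles; "dq": joint speeds; "joint_efforts": joint torques, N m; "eef_pos": TCP position; "tcp_rot": TCP orientation; "contact_force": force on the tool from outside, world axes, zero at the start; "wrist_torque": the same for the moment, N m; "opening": opening from 0.0 (shut) to 1.0 (fully open); "finger_force": force on a finger pad.
Only numpy, scipy, OpenCV 4.12 (cv2) and the standard library are available. Lean on these libraries where they do the work, as an engineer would, in place of code of your own. Each camera call takes 0.05 s, during which the arm holds its last target. There are 200 camera calls.

TASK

Three steel tins lie on their sides in a row against the acrylic riser, and nothing holds the row's open end. Set the large sloped wooden chock flat on the counter against the outside of the last tin, at about the middle of its length, square to the row, with its slope facing the tin and snug up to it, so that the row stays closed up and cannot roll apart; the plain block of the same size and the small thin wedge are not for this.

Things in the scene. Friction and masses are not known exactly. Their poses are not given: they have to be found in the camera images.
- chock: Large pale wooden wedge, loose, 75 mm long (x), 45 wide (y), 40 high, 60-130 g. Origin: centre of underside, z up. Nose (3 mm high) at x=-37.5 mm; straight slope up to 40 mm height at x=+2.5; flat top from there to +37.5. Upright sides at y=+-22.5; grip across them near x=+15. With the slope squarely touching a lying tin, the tin's axis is 54 mm from the origin, on the -x side.
- tin_end: Last tin, at the row's open end: plain steel cylinder, 66 mm diameter, 90 mm long, lying on its side, 110-220 g, free to roll. Origin: middle of its axis, 33 mm above the counter; x along its axis, y and z turn as it rolls. Two tins just like it lie between it and the riser, all touching, axes parallel to the riser's side face.
- row_start (a point): Point at counter height on the right-hand side face of the fixed clear acrylic riser (three steps of standing steel tins, 270 mm deep, 440 wide, 180 high), where the row starts. x runs along that face (lowest step at the +x end), y points into the riser, z up. The row of lying tins runs from the face along -y; with the row closed the last tin's axis is at y=-166 mm.
Things that resemble listed ones, but are neither listed nor needed, are in the scene too. What is shaped like the tin_end but green or orange is not meant. What is shaped like the chock but pink is not meant.

How it is judged:
By the outcome, as a careful person would: the job done as asked, in the order asked, and still so for the second after the job is handed in, with the robot touching nothing.
It also fails if it takes over 40 s, if anything falls off the work surface, if the arm or the gripper's body presses on something with over 40 N, if the wrist force passes 120 N, or if a joint passes its speed limit or range.

## Working session

There is one attempt and no reset: what is moved stays moved. The work goes in short steps, Python scripts to look and compute and a tool call to move; the robot and the scene stay as the last step left them, time stands still between calls to the robot, and variables do not carry over. Pictures are saved under pics/ and viewed, at most 10 in all, crops included, and the job is handed in when it is done.

Besides the shell and the picture viewer there is one more tool, called after "Request:" by a JSON object that holds its "op" and its "data", one argument or row to a line. send_rows: Moves the arm, as the interface text tells. Its arguments: {"type":"object","properties":{"moves":{"type":"string"},"newtons":{"type":"number"}},"required":["moves"]}

```bash
mkdir -p pics
cat > h.py <<'E'
import numpy as np, cv2
from plant import ctrl
def snap(n,f):
    c=ctrl.read_camera(n); cv2.imwrite(f,c["image"][:,:,::-1]); return c
E
python3 - <<'E'
from h import *
import pickle
d={}
for n in("side","top"):
    c=snap(n,f"pics/{n}0.png"); d[n]=c
    print(n,{k:v for k,v in c.items() if k!="image"})
pickle.dump(d,open("c0.pkl","wb"))
print(ctrl.get_state())
E
```

```text
side {'fovy': 55.43185167348495, 'cx': 273.83734539203147, 'cy': 209.2956099751411, 'extrinsics': array([[ 0.97510187,  0.15633493, -0.15727595,  0.4786817 ],
       [-0.22160509,  0.66067755, -0.71721431, -0.62753241],
       [-0.00821697,  0.73421017,  0.67887253,  0.67141653],
       [ 0.        ,  0.        ,  0.        ,  1.        ]])}
top {'fovy': 45.705095434901025, 'cx': 276.295492997961, 'cy': 210.54240446387706, 'extrinsics': array([[ 2.89148303e-03,  9.97568811e-01, -6.96283432e-02,
         5.38366029e-01],
       [-9.99995538e-01,  2.83220987e-03, -9.49985135e-04,
        -6.43544614e-03],
       [-7.50473461e-04,  6.96307794e-02,  9.97572549e-01,
         1.14995740e+00],
       [ 0.00000000e+00,  0.00000000e+00,  0.00000000e+00,
         1.00000000e+00]])}
{'time': 0.1, 'qpos': array([ 1.07901889e+00,  2.87113789e-01,  1.57802593e+00,  1.46605891e-05,
        1.27861199e+00, -1.50015203e-01]), 'dq': array([ 0.0006955 , -0.00199725, -0.00278288, -0.00086312, -0.00218771,
        0.00034873]), 'joint_efforts': array([ 3.85202393e-04, -4.07295227e+01, -2.93702960e+01, -1.67160797e-04,
        3.36100740e-03,  1.32945354e-05]), 'eef_pos': array([0.22593416, 0.63546654, 0.24406352]), 'tcp_rot': array([ 1.70052686e-01,  9.85434381e-01, -1.02221086e-03, -3.47161808e-04]), 'contact_force': array([ 0.90405886, -0.20494348,  0.03303499]), 'wrist_torque': array([-0.03031105,  0.06802995,  0.07173769]), 'finger_force': 0.0, 'opening': 1.000865205416373}
```

View pics/top0.png

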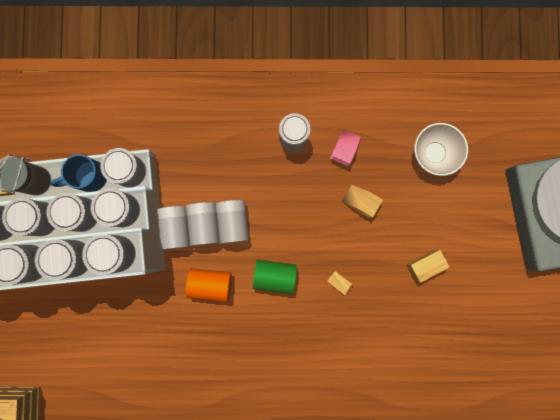

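View pics/side0.png

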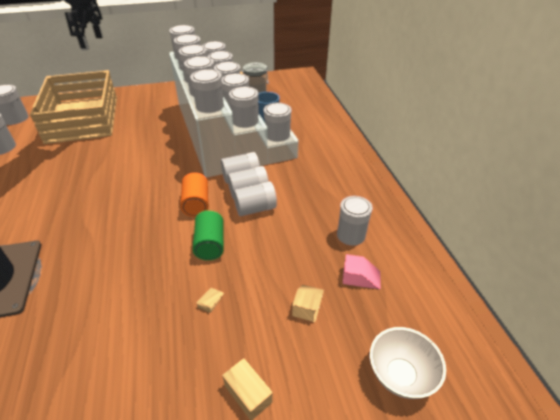

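The top picture shows the row at (174..232, 222), running right from the riser. Candidates for the chock (top-view pixels):
- wooden (363,202)
- wooden (430,266)
- small thin wedge (340,283)
- pink (346,149)

I'll check the two large wooden ones in one close crop.

Run:
```python
from h import *
t=cv2.imread("pics/top0.png"); s=cv2.imread("pics/side0.png")
def cr(im,x,y,h=34): return cv2.resize(im[max(0,y-h):y+h,x-h:x+h],(300,300),interpolation=cv2.INTER_CUBIC) 
m=np.vstack([np.hstack([cr(t,363,202),cr(s,308,303)]),np.hstack([cr(t,430,266),cr(s,248,385)])])
cv2.imwrite("pics/crop0.png",m)
```

```text
(no output)
```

View pics/crop0.png

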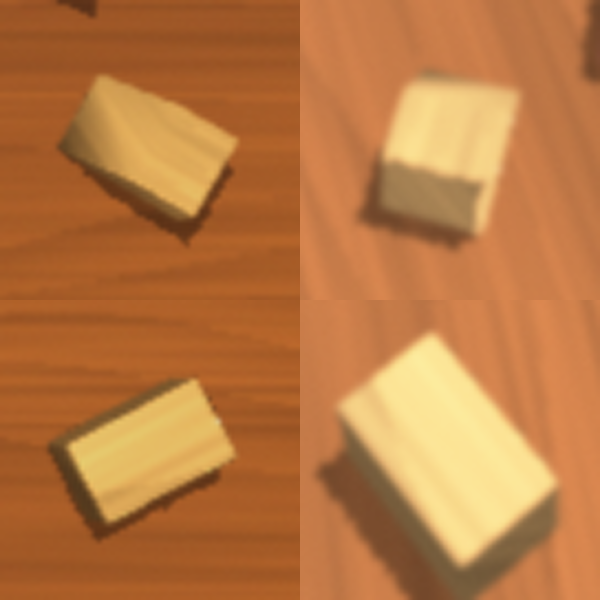

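```bash
cat >> h.py <<'E'
def cam(c):
    E=c["extrinsics"]; f=210/np.tan(np.radians(c["fovy"]/2)); return E[:3,:3],E[:3,3],f,c["cx"],c["cy"]
def proj(c,P):
    R,t,f,cx,cy=cam(c); q=(np.atleast_2d(P)-t)@R; return np.c_[cx+f*q[:,0]/-q[:,2],cy-f*q[:,1]/-q[:,2]]
def back(c,uv,z):
    R,t,f,cx,cy=cam(c); uv=np.atleast_2d(uv); d=np.c_[(uv[:,0]-cx)/f,-(uv[:,1]-cy)/f,-np.ones(len(uv))]@R.T
    return t+d*((z-t[2])/d[:,2])[:,None]
def chock(x,y,a):  # outline: nose L,R; top edge L,R ; rear top L,R
    v=np.array([[-37.5,22.5,3],[-37.5,-22.5,3],[2.5,22.5,40],[2.5,-22.5,40],[37.5,22.5,40],[37.5,-22.5,40]])/1000
    c,s=np.cos(a),np.sin(a); return v@np.array([[c,s,0],[-s,c,0],[0,0,1]])+[x,y,0]
E
python3 - <<'E'
from h import *
import pickle
from scipy.optimize import least_squares
d=pickle.load(open("c0.pkl","rb")); c=d["top"]; im=c["image"]
hsv=cv2.cvtColor(im,cv2.COLOR_RGB2HSV)
m=((hsv[:,:,1]<70)&(hsv[:,:,2]>70)).astype(np.uint8); m[:,:162]=0;m[:,252:]=0;m[:195]=0;m[255:]=0
k=max(cv2.findContours(m,0,2)[0],key=cv2.contourArea); print(cv2.minAreaRect(k))
b=cv2.boxPoints(cv2.minAreaRect(k)); print(b); print(back(c,b,0.033)[:,:2])
uv=np.array([[342.2,201.3],[351.7,185.0],[372.1,218.3],[382.7,199.7]])
# body +y side when nose faces world +y: body y -> world +x (image up)
for z in(0,): pass
r=least_squares(lambda p:(proj(c,chock(*p)[[0,1,4,5]])-uv[[1,0,3,2]]).ravel(),[.53,-.2,-1.8]); print(r.x,r.fun)
r2=least_squares(lambda p:(proj(c,chock(*p)[[0,1,4,5]])-uv[[0,1,2,3]]).ravel(),[.53,-.2,-1.8]); print(r2.x,r2.cost,r.cost)
# overlay both views
out=[]
P=chock(*min((r,r2),key=lambda q:q.cost).x)
for n,(x,y) in dict(top=(363,202),side=(308,303)).items():
    g=d[n]["image"][:,:,::-1]; h=40; s=10
    g=cv2.resize(g[y-h:y+h,x-h:x+h],None,fx=s/2,fy=s/2,interpolation=cv2.INTER_CUBIC)
    q=((proj(d[n],P)-[x-h,y-h]+.5)*s/2).astype(int)
    for i,j in((0,1),(2,3),(4,5),(0,2),(2,4),(1,3),(3,5)): cv2.line(g,tuple(map(int,q[i])),tuple(map(int,q[j])),(255,0,0),1)
    out.append(g)
x,y=215,222;h=50
g=c["image"][y-h:y+h,x-h:x+h,::-1]; g=cv2.resize(g,(400,400),interpolation=cv2.INTER_CUBIC)
cv2.polylines(g,[((b-[x-h,y-h]+.5)*4).astype(int)],True,(255,0,0),1)
cv2.imwrite("pics/ov.png",cv2.resize(np.hstack(out[:1]+out[1:]+[g]),(1200*2//3,400*2//3)))
E
```

```text
((202.72552490234375, 223.483642578125), (42.36842727661133, 86.37916564941406), 83.94580841064453)
[[157.54254 206.97275]
 [243.43994 197.86243]
 [247.90851 239.99454]
 [162.01111 249.10486]]
[[0.62361515 0.26167374]
 [0.64473096 0.06867327]
 [0.5500759  0.0579641 ]
 [0.52919215 0.24984236]]
[ 0.63959246 -0.19987854 -2.12231537] [-0.01576732 -0.08770567 -0.59726859  0.07536986  0.17983679  0.76202411
  0.41243201 -0.74969995]
[ 0.63973658 -0.19992656 -2.1542207 ] 792.3702136820535 0.8577617357175752
```

View pics/ov.png

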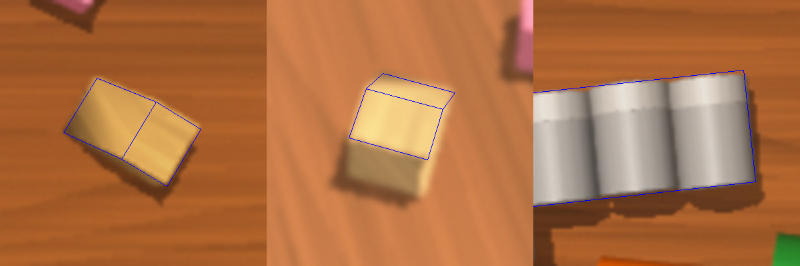

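The top view shows the chock at (363,202), slope facing the row, while (430,266) is the plain block. Model outlines fit both views. I'm moving up over the riser first, then across.

Request:
{"op": "send_rows", "data": {
  "moves": "0 0 0 0 0 -0.8 1;0 0 0 0 0 -0.8 1;0 0 0 0 0 -0.8 1;0 0 0 -0.25 -0.25 -0.8 1;0 0 0 -0.5 -0.5 -0.8 1;0 0 0 -0.75 -0.75 -0.8 1;0 0 0 -1 -1 -0.8 1;0 0 0 -1 -1 -0.8 1;0 0 0 -1 -1 -0.8 1"
}}

```text
time: 1.23
eef_pos: [0.3483, 0.3789, 0.4051]
tcp_rot: [0.172, 0.985, -0.0, -0.0]
contact_force: [0.3, 0.4, 0.5]
opening: 0.999
finger_force: 0.0
```

Request:
{"op": "send_rows", "data": {
  "moves": "0 0 0 -0.25 -0.25 0 1;0 0 0 -0.5 -0.5 0 1;0 0 0 -0.75 -0.75 0 1;0 0 0 -1 -1 0 1;0 0 0 -1 -1 0 1"
}}

```text
time: 1.85
eef_pos: [0.4698, 0.1237, 0.4048]
tcp_rot: [0.171, 0.985, 0.0, -0.0]
contact_force: [-0.1, 0.5, 0.7]
opening: 1.0
finger_force: 0.0
```

Request:
{"op": "send_rows", "data": {
  "moves": "0 0 0.03 -0.25 -0.25 0 1;0 0 0.06 -0.5 -0.5 0 1;0 0 0.09 -0.75 -0.75 0 1;0 0 0.12 -1 -1 0.2 1;0 0 0.15 -1 -1 0.4 1;0 0 0.18 -1 -1 0.6 1;0 0 0.21 -1 -1 0.6 1;0 0 0.24 -1 -1 0.6 1;0 0 0.27 -1 -1 0.6 1;0 0 0.283 -1 -1 0.6 1;0 0 0.283 -1 -1 0.6 1"
}}

```text
time: 3.22
eef_pos: [0.5908, -0.1292, 0.2847]
tcp_rot: [0.872, 0.49, -0.0, -0.001]
contact_force: [0.6, 0.2, 0.3]
opening: 1.002
finger_force: 0.0
```

Request:
{"op": "send_rows", "data": {
  "moves": "0 0 0 -0.12 0.2 0.3 1;0 0 0 -0.25 0.39 0.6 1;0 0 0 -0.25 0.39 0.82 1;0 0 0 -0.25 0.39 0.82 1;0 0 0 -0.25 0.39 0.82 1"
}}

```text
time: 3.85
eef_pos: [0.6315, -0.2133, 0.1224]
tcp_rot: [0.872, 0.489, 0.0, 0.0]
contact_force: [-0.0, 0.1, 0.5]
opening: 1.0
finger_force: 0.0
```

Run:
```python
from h import *
s=ctrl.get_state(); p=s["eef_pos"]; print(p,s["tcp_rot"])
out=[]
for n in("top","side"):
    c=ctrl.read_camera(n); g=c["image"][:,:,::-1]; h=50
    ctr=proj(c,[.635,-.206,.04])[0].astype(int); o=ctr-h
    g=g[o[1]:o[1]+2*h,o[0]:o[0]+2*h]; k=400/g.shape[0]; g=cv2.resize(g,None,fx=k,fy=k,interpolation=cv2.INTER_CUBIC)
    q=((proj(c,chock(.6396,-.1999,-2.122))-o+.5)*k).astype(int)
    for i,j in((0,1),(2,3),(4,5),(0,2),(2,4),(1,3),(3,5)): cv2.line(g,tuple(map(int,q[i])),tuple(map(int,q[j])),(255,0,0),1)
    t=((proj(c,[p,p+[0,0,-.014]])-o+.5)*k).astype(int)
    for a in t: cv2.circle(g,tuple(map(int,a)),4,(0,0,255),-1)
    out.append(g[:400,:400])
cv2.imwrite("pics/pre.png",np.hstack(out))
```

```text
[ 0.63153048 -0.21329571  0.12235934] [8.72031911e-01 4.89448851e-01 3.30175530e-04 2.44493898e-04]
```

View pics/pre.png

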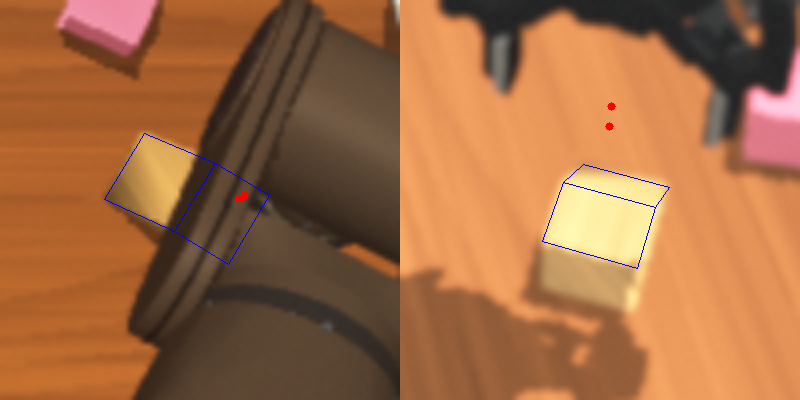

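Request:
{"op": "send_rows", "data": {
  "moves": "0 0 0 0 0 0.2 1;0 0 0 0 0 0.4 1;0 0 0 0 0 0.51 1;0 0 0 0 0 0.51 1;0 0 0 0 0 0.51 -1;0 0 0 0 0 0.51 -1;0 0 0 0 0 0.51 -1;0 0 0 0 0 0.51 -1;0 0 0 0 0 0.51 -1;0 0 0 0 0 0.51 -1",
  "newtons": 40
}}

```text
time: 5.2
eef_pos: [0.6323, -0.2146, 0.0216]
tcp_rot: [0.872, 0.489, 0.001, 0.002]
contact_force: [-0.2, -0.5, 6.7]
opening: 0.523
finger_force: 42.7
```

Request:
{"op": "send_rows", "data": {
  "moves": "0 0 0 0 0 -0.15 -1;0 0 0 0 0 -0.3 -1;0 0 -0.02 0.2 -0.16 -0.3 -1;0 0 -0.045 0.42 -0.34 -0.3 -1;0 0 -0.07 0.64 -0.52 -0.3 -1;0 0 -0.09 0.78 -0.64 -0.3 -1;0 0 -0.105 0.84 -0.69 -0.3 -1;0 0 -0.105 0.84 -0.69 -0.3 -1;0 0 -0.105 0.84 -0.69 -0.3 -1"
}}

```text
time: 6.32
eef_pos: [0.6008, 0.0009, 0.0792]
tcp_rot: [0.668, 0.745, -0.0, -0.0]
contact_force: [0.3, 0.8, -0.9]
opening: 0.521
finger_force: 41.9
```

Run:
```python
from h import *
s=ctrl.get_state(); p=s["eef_pos"]; print(p,s["tcp_rot"],s["contact_force"],s["opening"])
out=[]
for n in("top","side"):
    c=ctrl.read_camera(n); g=c["image"][:,:,::-1]; h=60
    ctr=proj(c,[.60,.04,.04])[0].astype(int); o=ctr-h
    g=g[o[1]:o[1]+2*h,o[0]:o[0]+2*h]; k=400/(2*h); g=cv2.resize(g,(400,400),interpolation=cv2.INTER_CUBIC)
    a=-1.4617; d=np.array([np.cos(a),np.sin(a)]); xy=p[:2]-.0163*d
    q=((proj(c,chock(*xy,a)+[0,0,p[2]-.0216])-o+.5)*k).astype(int)
    for i,j in((0,1),(2,3),(4,5),(0,2),(2,4),(1,3),(3,5)): cv2.line(g,tuple(map(int,q[i])),tuple(map(int,q[j])),(255,0,0),1)
    # predicted end-tin: top line and axis end points
    ax=np.array([.592,.0961]); e=np.array([-d[1],d[0]])*.045
    T=np.array([[*(ax+sg*e+b*.033*d),.033] for sg,b in((1,1),(-1,1),(-1,-1),(1,-1))])
    cv2.polylines(g,[((proj(c,T)-o+.5)*k).astype(int)],True,(0,0,255),1)
    out.append(g)
cv2.imwrite("pics/pl.png",np.hstack(out))
```

```text
[0.60079531 0.00090082 0.07916861] [ 6.67570721e-01  7.44546373e-01 -1.73298391e-04 -1.49025405e-06] [ 0.2804316   0.81958592 -0.85460733] 0.520679564423802
```

View pics/pl.png

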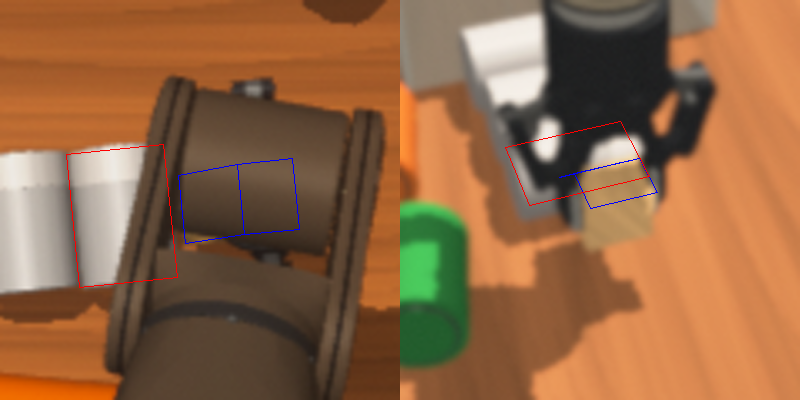

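Request:
{"op": "send_rows", "data": {
  "moves": "0 0 0 0 0.01 0.15 -1;0 0 0 0 0.01 0.27 -1;0 0 0 0 0.01 0.295 -1;0 0 0 0.03 0.01 0.295 -1;0 0 0 0.06 0.01 0.295 -1;0 0 0 0.08 0.01 0.295 -1;0 0 0 0.1 0.01 0.295 -1;0 0 0 0.1 0.01 0.295 -1"
}}

```text
time: 7.42
eef_pos: [0.6015, 0.0217, 0.0213]
tcp_rot: [0.667, 0.745, 0.001, 0.001]
contact_force: [0.7, -2.3, 5.3]
opening: 0.521
finger_force: 42.7
```

Request:
{"op": "send_rows", "data": {
  "moves": "0 0 0 0.01 0 0 -1;0 0 0 0.01 0 0 -1;0 0 0 0.01 0 0 -1"
}}

```text
time: 7.8
eef_pos: [0.6014, 0.0234, 0.0214]
tcp_rot: [0.667, 0.745, 0.0, 0.001]
contact_force: [0.7, -2.9, 5.2]
opening: 0.522
finger_force: 42.7
```

Request:
{"op": "send_rows", "data": {
  "moves": "0 0 0 0.01 0 0 -1;0 0 0 0.01 0 0 -1;0 0 0 0.01 0 0 -1"
}}

```text
time: 8.18
eef_pos: [0.6012, 0.025, 0.0214]
tcp_rot: [0.667, 0.745, 0.0, 0.001]
contact_force: [1.4, -4.4, 5.1]
opening: 0.52
finger_force: 42.6
```

Request:
{"op": "send_rows", "data": {
  "moves": "0 0 0 0.01 0 0 -1;0 0 0 0.01 0 0 -1;0 0 0 0.01 0 0 -1"
}}

```text
time: 8.55
eef_pos: [0.6012, 0.0262, 0.0214]
tcp_rot: [0.667, 0.745, -0.0, 0.002]
contact_force: [1.7, -7.0, 4.6]
opening: 0.527
finger_force: 42.6
```

Request:
{"op": "send_rows", "data": {
  "moves": "0 0 0 0.005 0 0 -1;0 0 0 0.005 0 0 -1;0 0 0 0.005 0 0 -1"
}}

```text
time: 8.93
eef_pos: [0.6012, 0.0269, 0.0215]
tcp_rot: [0.667, 0.745, -0.0, 0.002]
contact_force: [0.9, -7.2, 5.6]
opening: 0.521
finger_force: 42.6
```

Request:
{"op": "send_rows", "data": {
  "moves": "0 0 0 0.005 0 0 -1;0 0 0 0.005 0 0 -1;0 0 0 0.005 0 0 -1"
}}

```text
time: 9.3
eef_pos: [0.6011, 0.0279, 0.0215]
tcp_rot: [0.667, 0.745, -0.0, 0.002]
contact_force: [1.2, -7.8, 5.2]
opening: 0.522
finger_force: 42.6
```

Request:
{"op": "send_rows", "data": {
  "moves": "0 0 0 0.005 0 0 -1;0 0 0 0.005 0 0 -1;0 0 0 0.005 0 0 -1"
}}

```text
time: 9.68
eef_pos: [0.601, 0.0289, 0.0215]
tcp_rot: [0.667, 0.745, -0.0, 0.002]
contact_force: [1.8, -8.0, 5.0]
opening: 0.519
finger_force: 42.6
```

Force levelled off at 8 N while still advancing, so either the row is closing or the tin is riding up the slope. I'll back off in small steps to tell which.

Request:
{"op": "send_rows", "data": {
  "moves": "0 0 0 -0.005 0 0 -1;0 0 0 -0.005 0 0 -1;0 0 0 -0.005 0 0 -1"
}}

```text
time: 10.05
eef_pos: [0.601, 0.0289, 0.0214]
tcp_rot: [0.667, 0.745, 0.0, 0.002]
contact_force: [2.4, -5.5, 5.3]
opening: 0.521
finger_force: 42.6
```

Request:
{"op": "send_rows", "data": {
  "moves": "0 0 0 -0.005 0 0 -1;0 0 0 -0.005 0 0 -1;0 0 0 -0.005 0 0 -1"
}}

```text
time: 10.42
eef_pos: [0.601, 0.0288, 0.0214]
tcp_rot: [0.667, 0.745, 0.001, 0.001]
contact_force: [1.5, -2.1, 6.5]
opening: 0.519
finger_force: 42.6
```

Request:
{"op": "send_rows", "data": {
  "moves": "0 0 0 -0.005 0 0 -1;0 0 0 -0.005 0 0 -1;0 0 0 -0.005 0 0 -1"
}}

```text
time: 10.8
eef_pos: [0.6009, 0.0287, 0.0213]
tcp_rot: [0.667, 0.745, 0.001, 0.0]
contact_force: [1.1, 0.8, 5.6]
opening: 0.522
finger_force: 42.7
```

Request:
{"op": "send_rows", "data": {
  "moves": "0 0 0 0 0 0 -0.3;0 0 0 0 0 0 0.3;0 0 0 0 0 0 0.6;0 0 0 0 0 0 0.6;0 0 0 0 0 -0.1 0.6;0 0 0 0 0 -0.3 0.6;0 0 0 -0.3 0 -0.5 0.6;0 0 0 -0.7 0 -0.7 0.6;0 0 0 -1 0 -0.7 0.6;0 0 0 -1 0 -0.7 0.6;0 0 0 -1 0 -0.7 0.6"
}}

```text
time: 12.18
eef_pos: [0.6227, -0.1739, 0.1628]
tcp_rot: [0.668, 0.744, 0.001, 0.002]
contact_force: [0.8, 0.7, -0.9]
opening: 0.8
finger_force: 0.0
```

Request:
{"op": "send_rows", "data": {
  "moves": "0 0 0 -0.3 0 0 0.6;0 0 0 -0.6 0 0 0.6;0 0 0 -0.9 0 0 0.6;0 0 0 -0.9 0 0 0.6"
}}

```text
time: 12.68
eef_pos: [0.6416, -0.3529, 0.1604]
tcp_rot: [0.668, 0.744, -0.0, 0.0]
contact_force: [-0.9, 0.6, 0.3]
opening: 0.803
finger_force: 0.0
```

Run:
```python
from h import *
import pickle
d0=pickle.load(open("c0.pkl","rb"))
out=[]; d={}
for n in("top","side"):
    c=d[n]=ctrl.read_camera(n); h=50
    o=proj(c,[.60,.10,.03])[0].astype(int)-h
    for im in (d0[n]["image"],c["image"]):
        out.append(cv2.resize(im[o[1]:o[1]+2*h,o[0]:o[0]+2*h,::-1],(400,300) if 0 else (300,300),interpolation=cv2.INTER_CUBIC))
pickle.dump(d,open("c1.pkl","wb"))
cv2.imwrite("pics/rel.png",np.vstack([np.hstack(out[:2]),np.hstack(out[2:])]))
for c in (d0["top"],d["top"]):
    hsv=cv2.cvtColor(c["image"],cv2.COLOR_RGB2HSV)
    m=((hsv[:,:,1]<70)&(hsv[:,:,2]>70)).astype(np.uint8); m[:,:162]=0;m[:,252:]=0;m[:195]=0;m[255:]=0
    k=max(cv2.findContours(m,0,2)[0],key=cv2.contourArea); print(cv2.boxPoints(cv2.minAreaRect(k)).round(1).tolist())
    g=c["image"][215:230].mean((0,2)); print([int(v) for v in g[158:262]])
```

```text
[[157.5, 207.0], [243.39999389648438, 197.89999389648438], [247.89999389648438, 240.0], [162.0, 249.10000610351562]]
[103, 143, 160, 168, 173, 176, 180, 184, 188, 193, 199, 202, 204, 203, 198, 189, 180, 173, 169, 165, 158, 151, 146, 141, 131, 121, 109, 96, 85, 93, 121, 139, 150, 158, 164, 168, 172, 176, 180, 186, 193, 199, 203, 201, 194, 186, 177, 171, 167, 163, 158, 152, 146, 141, 133, 121, 109, 95, 84, 93, 119, 136, 147, 155, 162, 166, 169, 174, 178, 183, 190, 197, 201, 203, 196, 187, 179, 172, 168, 164, 160, 154, 148, 142, 134, 123, 110, 94, 77, 64, 67, 84, 96, 98, 98, 98, 98, 98, 98, 98, 99, 98, 98, 98]
[[157.5, 206.6999969482422], [243.10000610351562, 197.60000610351562], [247.60000610351562, 240.0], [162.0, 249.10000610351562]]
[115, 156, 171, 179, 184, 188, 192, 195, 200, 205, 210, 213, 216, 213, 208, 199, 190, 183, 179, 174, 168, 160, 156, 150, 139, 128, 115, 101, 92, 107, 135, 152, 162, 170, 176, 179, 184, 187, 192, 199, 206, 211, 213, 210, 204, 196, 187, 181, 177, 173, 167, 161, 155, 149, 138, 127, 114, 99, 92, 110, 135, 150, 160, 168, 174, 177, 182, 186, 190, 196, 204, 210, 214, 212, 204, 196, 187, 181, 177, 174, 169, 162, 156, 150, 140, 128, 114, 99, 99, 122, 142, 149, 152, 154, 156, 158, 160, 162, 163, 162, 161, 159, 159, 158]
```

View pics/rel.png

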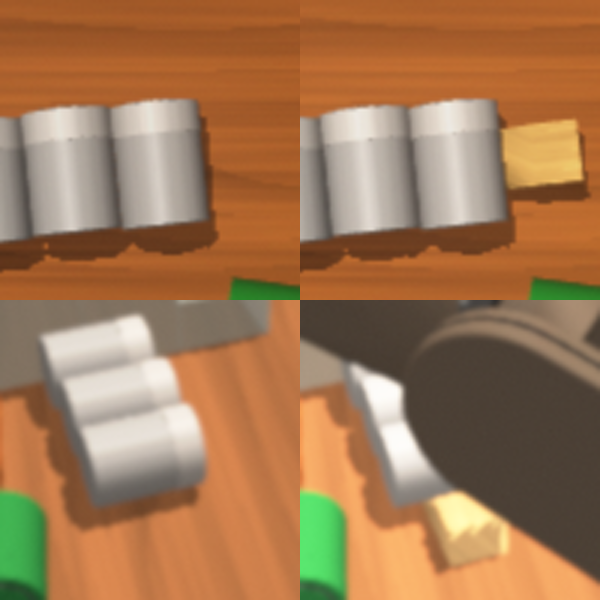

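Run:
```python
from h import *
import pickle
c=pickle.load(open("c1.pkl","rb"))["top"]; im=c["image"]
hsv=cv2.cvtColor(im,cv2.COLOR_RGB2HSV)
m=((hsv[:,:,2]>185)&(hsv[:,:,1]>70)).astype(np.uint8); m[:,:246]=0; m[:,285:]=0; m[:190]=0; m[250:]=0
k=max(cv2.findContours(m,0,2)[0],key=cv2.contourArea); r=cv2.minAreaRect(k); b=cv2.boxPoints(r); print(r,b.tolist())
W=back(c,b,.04)[:,:2]; print(W)
d=np.array([.1088,-.994]); e=np.array([.994,.1088]); ax=np.array([.592,.0961])
print("along,lateral from tin axis", np.c_[(W-ax)@d,(W-ax)@e]*1000)
```

```text
((259.39111328125, 217.410888671875), (20.59726905822754, 25.174442291259766), 84.2894058227539) [[245.84161376953125, 208.41583251953125], [270.89111328125, 205.910888671875], [272.94061279296875, 226.40594482421875], [247.89111328125, 228.910888671875]]
[[0.62040716 0.06266051]
 [0.62617818 0.00672718]
 [0.58038737 0.00199382]
 [0.57464718 0.05776828]]
along,lateral from tin axis [[ 36.32955177  24.59849579]
 [ 92.55516793  24.24935101]
 [ 92.27808881 -21.78170912]
 [ 36.21374538 -21.41919059]]
```

Chock is square and centred. I'll clear the arm from the side view to check that the tin wasn't lifted up the slope.

Request:
{"op": "send_rows", "data": {
  "moves": "0 0 0 0 0 -0.4 0.6;0 0 0 0 -0.2 -0.8 0.6;0 0 0 0.1 -0.5 -0.9 0.6;0 0 0 0.1 -0.8 -0.9 0.6;0 0 0 0.1 -1 -0.9 0.6"
}}

```text
time: 13.4
eef_pos: [0.4456, -0.3491, 0.3416]
tcp_rot: [0.665, 0.747, -0.0, 0.001]
contact_force: [-0.4, -0.8, -0.5]
opening: 0.802
finger_force: 0.0
```

Request:
{"op": "send_rows", "data": {
  "moves": "0 0 0 -0.2 -0.3 0 0.6;0 0 0 -0.4 -0.6 0 0.6;0 0 0 -0.6 -0.9 0 0.6;0 0 0 -0.6 -1 0 0.6;0 0 0 -0.6 -1 0 0.6"
}}

```text
time: 14.02
eef_pos: [0.2597, -0.4924, 0.3395]
tcp_rot: [0.668, 0.744, 0.0, -0.0]
contact_force: [0.4, 0.7, -0.6]
opening: 0.802
finger_force: 0.0
```

Run:
```python
from h import *
import pickle
d0=pickle.load(open("c0.pkl","rb"))["side"]; c=ctrl.read_camera("side"); pickle.dump(c,open("c2.pkl","wb"))
print(ctrl.get_state()["time"],ctrl.get_state()["eef_pos"])
h=40; o=proj(c,[.60,.09,.03])[0].astype(int)-h
A,B=[im[o[1]:o[1]+2*h,o[0]:o[0]+2*h,::-1] for im in(d0["image"],c["image"])]
cv2.imwrite("pics/side2.png",cv2.resize(np.hstack([A,B]),(800,400),interpolation=cv2.INTER_CUBIC))
# sub-pixel shift of end tin vs middle tin between images
g0,g1=[cv2.cvtColor(i["image"],cv2.COLOR_RGB2GRAY) for i in(d0,c)]
for nm,y in(("end",.096),("mid",.162),("first",.227)):
    for x in(.585,.61,.635):
        u=proj(c,[x-.0,y,.058])[0].astype(int); T=g0[u[1]-9:u[1]+10,u[0]-9:u[0]+10].astype(np.float32); S=g1[u[1]-9:u[1]+10,u[0]-9:u[0]+10].astype(np.float32)
        print(nm,x,u,np.round(cv2.phaseCorrelate(T,S,cv2.createHanningWindow((19,19),cv2.CV_32F)),2))
```

```text
14.075 [ 0.26103858 -0.49186422  0.33961316]Traceback (most recent call last):
  File "<stdin>", line 13, in <module>
    return _wrapfunc(a, 'round', decimals=decimals, out=out)
    return _wrapit(obj, method, *args, **kwds)
    conv = _array_converter(obj)
ValueError: setting an array element with a sequence. The requested array has an inhomogeneous shape after 1 dimensions. The detected shape was (2,) + inhomogeneous part.
```

View pics/side2.png

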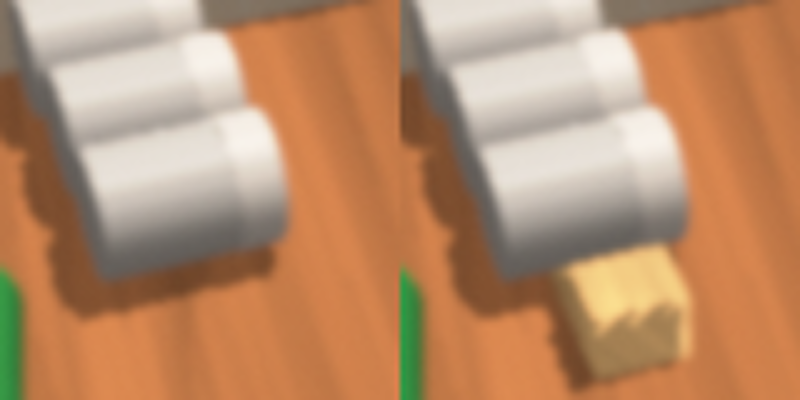

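The picture shows the end tin in the same place as before, resting on the counter. The chock lies flat against it, with its top edge meeting the tin at about crop pixel (610,260).

```bash
python3 -c "
from plant import ctrl
print(ctrl.sign_off())"
```

```text
the job is handed in; nothing more can be done
None
```

The large chock now sits flat and square against the last tin at mid-length, slope facing it and snug to within about 1 mm by camera; the job was handed in at about 14 s, and no verdict was returned.

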